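Lock the work holder's retaining ring with a pin spanner

TASK

Take the wider of the two pin spanners out of its grooved wooden block, engage both of its pins fully in opposite holes of the retaining ring on the round work holder, and with the spanner turn the ring clockwise (seen from above) until it is fully home against its stop. Then put the spanner back upright in the groove of the block, pins down and seated, and let go. Do not touch the ring with the gripper, and leave the other spanner and the other things on the bench where they are.

Things in the scene. Friction and masses are not known exactly. Their poses are not given: they have to be found in the camera images.
- ring_centre (a point): centre of the retaining ring's top face, on its turning axis, 84 mm above the bench. Flat steel ring, 68 mm outer, 25 mm inner diameter, 9 mm thick, with four round holes of 7 mm diameter, 9 mm deep from the top, 90 degrees apart, 22 mm from the axis. The holes' angle is NOT given by any entry (this yaw is unrelated): find it by eye, or sweep the pins round on the top face until they drop in
- vise: the fixed round dark-steel work holder under the ring, 100 mm diameter, origin at the centre of its underside on the bench, z up; the ring's top face is at z = 84 mm in it
- ring (a joint): turn of the retaining ring about its vertical axis, rad: grows clockwise seen from above, starts between 0 and 0.3, with a stop at each end: 0 (loose) and 1.25 (home). Friction of about 0.35 N m holds it where it is left; pins sliding on its face with a light press (under about 8 N) do not overcome that
- spanner_grip (a point): the spanner to use: centre of its wooden handle, 45 mm above its pin tips; z up out of the handle, x along the crossbar. Handle 26 (x) x 14 (y) mm, from 19 to 67 mm above the pin tips; steel crossbar below it 56 (x) x 14 (y) x 12 mm; under that two pins, 44 mm apart, 5 mm diameter, 7 mm long, tips chamfered. 0.2 kg. Pins fully in: the crossbar lies on the ring, pin tips 7 mm below its top face
- pin_a (a point): centre of the tip of one pin of the spanner, 22 mm along +x of the spanner
- pin_b (a point): centre of the tip of the other pin of the spanner, 22 mm along -x of the spanner
- stand: fixed dark wooden block, 70 (x) x 200 (y) x 22 mm high, origin under its centre. A stepped groove, 184 mm long, runs along y in the middle of its top: 20 mm wide down to shoulders at z = 13 mm on which crossbars rest, then 8.5 mm wide down to z = 5 mm for the pins. Both spanners stand in it in line, centres 45 mm either side of the middle, either one at either end; seated pin tips: z = 6 mm
- small_spanner_grip (a point): the other spanner, not to be used: its handle, 45 mm above its pin tips (top at 59 mm); crossbar only 40 mm long, pins 28 mm apart
- flux_jar: bystander: white jar, 52 mm diameter, 75 mm high, origin under its centre
- glass_jar: bystander: glass jar, 60 mm diameter, 90 mm high, origin under its centre
- hammer: bystander: small hammer lying on the bench, origin under its middle
- file: bystander: wooden-handled file lying on the bench, 250 mm long along its x, 22 mm high, origin where handle and blade meet
- dish: bystander: white dish, 80 mm diameter, 22 mm high, origin under its centre
- bench_block: bystander: polished steel block 60 x 60 x 22 mm, origin under its centre
Not all that is in view belongs to the job. What is shaped like the part that bears spanner_grip but orange or turquoise is not meant.

How it is judged:
On the way, in this order (a step that is already met when the one before it is completed fails the run):
1. both pins of the wider spanner are in holes of the ring, at least 4 mm deep (z of each of pin_a, pin_b in the frame of vise below 0.08 m and horizontal distance between pin_a and ring_centre between 0.018 and 0.026 m and horizontal distance between pin_b and ring_centre between 0.018 and 0.026 m), for 0.15 s.
2. the ring is turned clockwise home to its stop with both pins still in (all of step 1 and value of joint ring above 1.19 rad), for 0.1 s.
At the end, for the whole second after the job is handed in: The ring is home (joint ring above 1.19 of 1.25 rad); the wider spanner stands upright (within 0.15 rad) in the block's groove, seated: pin tips within 6 mm of the groove's middle line and below z = 9.5 mm in the block's frame; the small spanner stands upright within 20 mm of where it was (value of joint ring above 1.19 rad and x of pin_a in the frame of stand between -0.006 and 0.006 m and y of pin_a in the frame of stand between -0.1 and 0.1 m and z of each of pin_a, pin_b in the frame of stand below 0.0095 m and x of pin_b in the frame of stand between -0.006 and 0.006 m and y of pin_b in the frame of stand between -0.1 and 0.1 m and angle between each of spanner_grip, small_spanner_grip's own z axis and vertical below 0.15 rad and distance of small_spanner_grip from where it was at the start of the episode below 0.02 m); the robot touches nothing.
It fails at once if the gripper or arm pushes on the ring (contact force between any of the fingers, the arm and ring above 3 N).
It fails at once if a bystander is moved more than 30 mm (distance of any of flux_jar, glass_jar, hammer, file, dish, bench_block from where it was at the start of the episode above 0.03 m).
It also fails if it takes over 72 s, if anything falls off the work surface, if the arm or the gripper's body presses on something with over 40 N, if the wrist force passes 120 N, or if a joint passes its speed limit or range.

ROBOT

A 6-joint arm with a two-finger parallel gripper is mounted at the origin on the work surface. World frame = base frame: x ahead of the robot, y to its left, z up, the work surface at z = 0. Lengths are in m, angles in rad, forces in N, time in s.
With the tool pointing down it reaches from about 0.375 to 0.825 m from the base axis. Payload 5.5 kg.
Tool frame: the origin (TCP) lies at the centre of the arm's flange, where the gripper is bolted on; the fingertips stand 173 mm ahead of it and the grasp point (between the pads) lies 155 mm ahead of it; z points along the fingers, y is the line along which they close (so a half turn about z gives the same grasp; the last joint's range is limited). The gripper opens to 85 mm and grips with 20 to 120 N. Pads are 22 mm wide; open, the fingers measure 114 mm over their backs; the gripper's body (76 mm by 85 mm) begins 54 mm behind the grasp point. The pads swing forward as they close: fully open they stand 13 mm farther back than shut.
Start: joints at [1.215, 0.314, -0.047, 1.21, 0, 1.571], TCP at [0.209, 0.562, 0.405] pointing down, gripper open.
Joint ranges: [-2.67, 2.67], [-0.69, 1.73], [-1.03, 1.25], [-2.08, 2.16], [-1.42, 1.45], [-3.14, 3.14]. Speed limits (rad/s): [2.39, 2.39, 3.01, 3.14, 3.14, 3.14].

INTERFACE

Orientations are given as [roll, pitch, yaw] about the fixed x, y, z axes, in that order (R = Rz(yaw) Ry(pitch) Rx(roll)).
In Python, from bench import readout, imaging, workorder gives the robot as it stands. The module is installed in compiled form; this text tells all that it offers.
- The arm moves only by the tool send_rows, never from a script. Its argument "motion" is a list of rows, each a list of 7 numbers: the turn, a rotation vector about the tool's x, y, z in units of 5 degrees (1.0 is 5 degrees), then the shift along the tool's x, y, z in units of 30 mm (1.0 is 30 mm), then the finger opening in mm, from 0 to 85.4. A call has 1 to 12 rows; each row is the pose to reach, as a shift and turn from the pose commanded when the call began, along the tool's axes at that moment; what a row does not reach only later rows make up. A row lasts 1/10 s, in which the tool goes at most 50 mm and 8.59 degrees, less where a joint would pass 70% of its speed; a pose out of reach is approached as far as the arm can. A call with a gripper value outside its range is refused whole. The fingers move at their own pace and stop on an object; "newtons" is the grip in N (left out, the last holds). Time passes only in rows, so rows that repeat a pose let the fingers close. It gives the time, the measured TCP pose, the force, the opening and the grip force at its end, in the units of the state.
- readout.get_obs(): the state, without advancing time (a new reading comes with each control period).
- imaging.camera(name): name is "scene" or "top"; returns the picture (400x640x3 uint8, blue, green, red); there is no depth.
- imaging.camera_model(name): a dict with "mtx" (3x3 intrinsics, pixels), "R" (3x3) and "t" (3): a world point X has camera coordinates R X + t. Camera axes: x right, y down, z forward; pixel columns grow to the right and rows downward; lengths in m; the calibration is good to about 2 mm. A picture is of the moment at which its call begins. camera_model takes no time and is no camera call.
- workorder.close_job(): hands the job in; it is judged then, once.
The state is a dict: "time": time; "qpos": joint angles; "joint_vel": joint speeds; "effort": joint torques, N m; "tcp_pos": TCP position; "eef_rot": TCP orientation; "wrist_force": force on the tool from outside, world axes, zero at the start; "ft_torque": the same for the moment, N m; "width": finger opening in m; "grip_force": force on a finger pad.
Only numpy, scipy, OpenCV 4.12 (cv2) and the standard library are available. Lean on these libraries where they do the work, as an engineer would, in place of code of your own. Each camera call takes 0.05 s, during which the arm holds its last target. There are 200 camera calls.

## Working session

There is one attempt and no reset: what is moved stays moved. The work goes in short steps, Python scripts to look and compute and a tool call to move; the robot and the scene stay as the last step left them, time stands still between calls to the robot, and variables do not carry over. Pictures are saved under pics/ and viewed, at most 10 in all, crops included, and the job is handed in when it is done.

Besides the shell and the picture viewer there is one more tool, called after "Request:" as name([rows], argument=value, ...), one row to a line, values as JSON. send_rows: Moves the arm, as the interface text tells. Its arguments: {"type":"object","properties":{"motion":{"type":"array"},"newtons":{"type":"number"}},"required":["motion"]}

```bash
mkdir -p pics; cat > h.py <<'E'
import numpy as np, cv2
from bench import readout, imaging
def ray(n,px,z):
    m=imaging.camera_model(n);R=np.array(m["R"]);t=np.array(m["t"])
    c=-R.T@t; d=R.T@np.linalg.solve(np.array(m["mtx"]),[px[0],px[1],1]); return c+d*(z-c[2])/d[2]
def proj(n,X):
    m=imaging.camera_model(n);p=np.array(m["mtx"])@(np.array(m["R"])@np.array(X)+np.array(m["t"]));return p[:2]/p[2]
E
python3 - <<'E'
from h import *
for n in("scene","top"):
    im=imaging.camera(n);cv2.imwrite(f"pics/{n}0.png",im)
    m=imaging.camera_model(n);print(n,-np.array(m["R"]).T@m["t"],m["mtx"],m["R"])
print(readout.get_obs())
E
```

```text
scene [1.5498739  0.2371608  0.72934298] [[483.72545343   0.         309.0864256 ]
 [  0.         483.72545343 204.11363324]
 [  0.           0.           1.        ]] [[-0.24059275  0.97036767  0.02239883]
 [ 0.52608614  0.14976126 -0.83714093]
 [-0.81568897 -0.18962632 -0.54652846]]
top [0.48456437 0.03461462 1.31940967] [[422.47624028   0.         327.16436118]
 [  0.         422.47624028 202.43779522]
 [  0.           0.           1.        ]] [[-0.02302049 -0.99972232  0.00503318]
 [-0.99633513  0.02252707 -0.08251571]
 [ 0.08237941 -0.00691429 -0.99657705]]
{'time': 0.1, 'qpos': array([ 1.21499146e+00,  3.14188236e-01, -4.79410226e-02,  1.21017483e+00,
       -2.07158948e-05,  1.57082267e+00]), 'joint_vel': array([ 0.00169541, -0.00083856,  0.00240907, -0.00083415, -0.00018087,
        0.00251889]), 'effort': array([-8.57988744e-05, -5.40766418e+01,  3.40541875e+01,  1.11780502e-02,
       -2.45677927e-05, -4.56527403e-07]), 'tcp_pos': array([0.20893037, 0.56220438, 0.40391751]), 'eef_rot': array([-3.14008489e+00,  2.07555914e-05,  2.78576148e+00]), 'wrist_force': array([ 0.46394886, -0.04703955,  0.61789545]), 'ft_torque': array([-0.00198464,  0.00506779,  0.04742542]), 'grip_force': 0.0, 'width': 0.08535587515409193}
```

View pics/scene0.png

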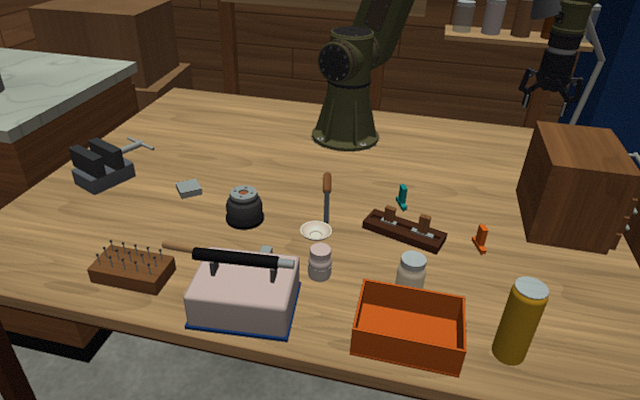

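View pics/top0.png

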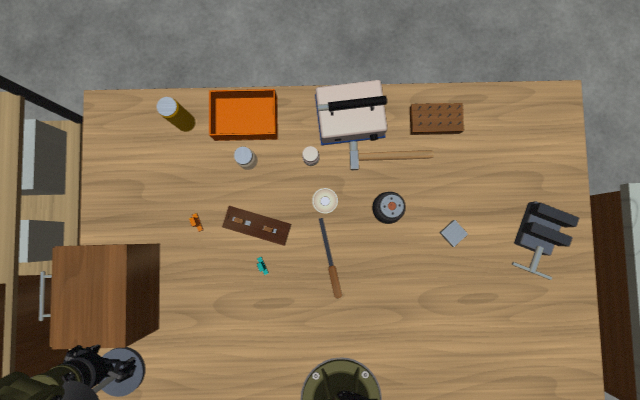

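The stand is at about (257,225) in the top view and the ring at about (390,207). The candidates are the wooden spanners at about (242,221) and (268,229). The orange (196,222) and turquoise (262,265) ones are decoys.

```bash
python3 - <<'E'
from h import *
t=cv2.imread("pics/top0.png");s=cv2.imread("pics/scene0.png")
def c(im,x,y,w,h,f): return cv2.resize(im[y:y+h,x:x+w],None,fx=f,fy=f,interpolation=cv2.INTER_CUBIC)
a=np.hstack([c(t,217,200,80,50,5),c(t,366,185,80,50,5)[:, :400]])
b=np.hstack([c(s,355,180,100,75,4),c(s,205,170,100,75,4)])
cv2.imwrite("pics/crop.png",np.vstack([a,b]))
# stand: dark brown mask contour, ring: circle
hsv=cv2.cvtColor(t,cv2.COLOR_BGR2HSV)
m=((hsv[...,2]<85)).astype(np.uint8);mm=np.zeros_like(m);mm[195:255,212:302]=m[195:255,212:302]
mm=cv2.morphologyEx(mm,cv2.MORPH_CLOSE,np.ones((5,5)))
k=max(cv2.findContours(mm,0,2)[0],key=cv2.contourArea);r=cv2.minAreaRect(k);B=cv2.boxPoints(r)
print("stand",r);P=np.array([ray("top",p,.022) for p in B]);print(P,P.mean(0),[np.linalg.norm(P[i]-P[i-1]) for i in range(4)])
mm=np.zeros_like(m);mm[180:235,365:415]=m[180:235,365:415]
k=max(cv2.findContours(mm,0,2)[0],key=cv2.contourArea);print("vise",cv2.minEnclosingCircle(k),cv2.boundingRect(k))
E
```

```text
stand ((256.4472961425781, 225.1820831298828), (64.91392517089844, 21.941312789916992), 16.144336700439453)
[[0.52454014 0.3487079  0.022     ]
 [0.58886737 0.32980434 0.022     ]
 [0.5290111  0.1390189  0.022     ]
 [0.46511132 0.15866512 0.022     ]] [0.52688248 0.24404906 0.022     ] [np.float64(0.1991181679669316), np.float64(0.06704727349463933), np.float64(0.19995463952732084), np.float64(0.06685173919342076)]
vise ((388.4303894042969, 207.40109252929688), 16.50812339782715) (372, 192, 33, 32)
```

View pics/crop.png

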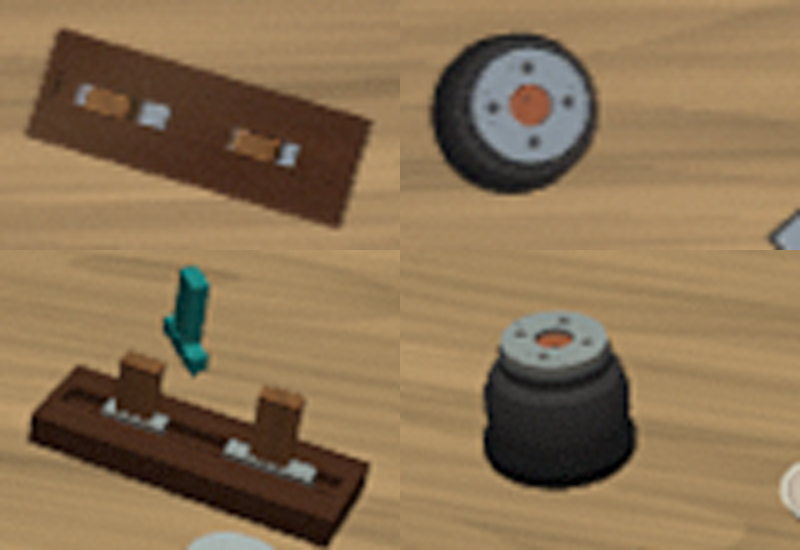

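Crop: in the top view the left spanner's crossbar spans about 95 enlarged px, or roughly 57 mm. The right one spans about 68 px, or roughly 41 mm. In the scene view the right (+y) spanner is also the taller one. So the wide one is at top (242,221). The ring's four holes are visible at crop (527,68), (568,101), (533,142) and (493,107).

```bash
python3 - <<'E'
from h import *
def back(x,y,f,ox,oy): return np.array([(x+.5)/f-.5+ox,(y+.5)/f-.5+oy])
T=[ (127,68),(168,101),(133,142),(93,107)]; S=[(165,71),(188,92),(144,106),(121,84)]
for n,L,f,ox,oy in(("top",T,5,366,185),("scene",S,4,205,170)):
    im=cv2.imread(f"pics/{n}0.png");g=cv2.resize(cv2.cvtColor(im,6)[oy:oy+75,ox:ox+100],None,fx=f,fy=f,interpolation=cv2.INTER_CUBIC).astype(float)
    P=[]
    for x,y in L:
        r=2*f
        w=g[y-r:y+r+1,x-r:x+r+1];w=np.clip(np.median(w)-10-w,0,None);Y,X=np.mgrid[y-r:y+r+1,x-r:x+r+1]
        P.append(ray(n,back((w*X).sum()/w.sum(),(w*Y).sum()/w.sum(),f,ox,oy),.084))
    P=np.array(P);c=P.mean(0);d=P-c;print(n,"ring",c.round(4),np.linalg.norm(d,axis=1).round(4),(np.degrees(np.arctan2(d[:,1],d[:,0]))%90).round(1))
# crossbar ends
for n,L,f,ox,oy in(("top",[(78,95),(170,116),(230,138),(299,156)],5,217,200),("scene",[(227,198),(315,223),(105,156),(167,173)],4,355,180)):
    P=np.array([ray(n,back(*p,f,ox,oy),.025) for p in L]);
    for a,b in((0,1),(2,3)): print(n,P[[a,b]].mean(0).round(4),np.linalg.norm(P[a]-P[b]).round(4),np.degrees(np.arctan2(*(P[a]-P[b])[1::-1])).round(1))
# handle tops
t=cv2.imread("pics/top0.png");hsv=cv2.cvtColor(t,40)
sub=np.zeros(hsv.shape[:2],np.uint8);sub[205:242,230:282]=255
m=cv2.inRange(hsv,(5,90,95),(20,255,255))&sub
n,l,st,ce=cv2.connectedComponentsWithStats(m)
for i in range(1,n):
    if st[i,4]>5: print(st[i],ce[i],ray("top",ce[i],.073),ray("top",ce[i],.065))
E
```

```text
top ring [ 0.5734 -0.1629  0.084 ] [0.022  0.0221 0.0219 0.0221] [2.7 3.2 2.9 3.2]
scene ring [ 0.5767 -0.1616  0.084 ] [0.0206 0.0218 0.0216 0.022 ] [3.4 4.4 3.9 1.8]
top [0.5414 0.2893 0.025 ] 0.0579 75.9
top [0.5141 0.2037 0.025 ] 0.0437 74.1
scene [0.5453 0.2923 0.025 ] 0.0553 -102.2
scene [0.5183 0.2063 0.025 ] 0.0411 -101.5
[230 205  52  16 456] [263.00877193 209.98684211] [0.56951072 0.21593536 0.073     ] [0.57005594 0.21709916 0.065     ]
[233 217  10   7  41] [237.95121951 220.09756098] [0.54133031 0.29001991 0.073     ] [0.54169466 0.29165921 0.065     ]
[263 226  10   6  38] [267.44736842 228.68421053] [0.51407769 0.20346422 0.073     ] [0.51426712 0.20454797 0.065     ]
[230 229  41  13 275] [243.83272727 237.22909091] [0.49060927 0.27304877 0.073     ] [0.49064807 0.27457914 0.065     ]
```

```bash
cat >> h.py <<'E'
from scipy.spatial.transform import Rotation as Ro
def go(x,y,z,yawdeg,show=True):
    "shift/turn in tool units from measured pose to a tool-down pose"
    o=readout.get_obs();R0=Ro.from_euler("xyz",o["eef_rot"])
    R1=Ro.from_euler("xyz",[np.pi,0,np.radians(yawdeg)])
    print("turn",((R0.inv()*R1).as_rotvec(degrees=True)/5).round(3),"shift",(R0.inv().apply(np.array([x,y,z])-o["tcp_pos"])/.03).round(3))
def st():
    o=readout.get_obs();print({k:np.round(o[k],4) for k in("time","qpos","tcp_pos","wrist_force","ft_torque","width","grip_force")},np.degrees(o["eef_rot"]).round(2))
E
python3 - <<'E'
from h import *
# box corner bottom / top in scene
print(ray("scene",(522,238),0),[ray("top",p,h) for p in((160,244),(160,345)) for h in(0,.2,.3)])
b=ray("scene",(522,238),0)
for h in(.1,.2,.3): print(h,proj("scene",b+[0,0,h]))
for p in [(.25,.53,.23),(.3,.48,.23),(.35,.45,.23)]: print(proj("top",p),proj("scene",p))
go(.543,.290,.33,252.5)
E
```

```text
[0.46595163 0.54096611 0.        ] [array([0.4760072 , 0.54690636, 0.        ]), array([0.47730432, 0.46925167, 0.2       ]), array([0.47795288, 0.43042433, 0.3       ]), array([0.16998798, 0.54398335, 0.        ]), array([0.2176724 , 0.46677174, 0.2       ]), array([0.2415146 , 0.42816594, 0.3       ])]
0.1 [532.86711103 204.98585759]
0.2 [544.79874964 168.73769423]
0.3 [557.95939124 128.75583569]
[130.28851046 335.4916084 ] [530.83913934 120.07601953]
[150.44095369 314.77176391] [512.90934524 125.2681235 ]
[162.52342298 294.41397844] [502.38526939 131.69413358]
turn [-1.4000e-02 -1.4000e-02 -1.8578e+01] shift [-13.599  -4.622   2.471]
```

Request:
send_rows([
  [0,0,0,-1,-0.4,-1,85],
  [0,0,-1.5,-2.5,-0.8,-1,85],
  [0,0,-3,-4,-1.3,-1,85],
  [0,0,-4.6,-5.4,-1.8,-1,85],
  [0,0,-6.2,-6.8,-2.3,-0.5,85],
  [0,0,-7.8,-8.2,-2.8,0,85],
  [0,0,-9.4,-9.6,-3.3,0.5,85],
  [0,0,-11,-11,-3.8,1,85],
  [0,0,-12.6,-12.4,-4.3,1.5,85],
  [0,0,-14.2,-13.6,-4.6,2,85],
  [0,0,-15.8,-13.6,-4.62,2.5,85],
  [0,0,-17.4,-13.6,-4.62,2.5,85],
], newtons=40)

```text
time: 1.3
tcp_pos: [0.5432, 0.2886, 0.3265]
eef_rot: [3.138, -0.004, -1.976]
wrist_force: [-1.1, -0.3, 0.9]
width: 0.0847
grip_force: 0.0
```

```bash
python3 - <<'E'
from h import *
st();go(.543,.290,.28,252.5)
E
```

```text
{'time': np.float64(1.3), 'qpos': array([ 0.4883,  0.3839, -0.1291,  1.0629,  0.    , -0.6775]), 'tcp_pos': array([0.5432, 0.2886, 0.3265]), 'wrist_force': array([-1.1331, -0.2778,  0.8706]), 'ft_torque': array([-0.0089,  0.0601,  0.0125]), 'width': np.float64(0.0847), 'grip_force': np.float64(0.0)} [ 179.82   -0.22 -113.2 ]
turn [ 0.039 -0.043 -1.141] shift [-0.047  0.021  1.549]
```

Request:
send_rows([
  [0,0,-1.14,-0.05,0.02,1,85],
  [0,0,-1.14,-0.05,0.02,2,85],
  [0,0,-1.14,-0.05,0.02,3,85],
  [0,0,-1.14,-0.05,0.02,3.9,85],
  [0,0,-1.14,-0.05,0.02,3.9,60],
  [0,0,-1.14,-0.05,0.02,3.9,40],
  [0,0,-1.14,-0.05,0.02,3.9,30],
])

```text
time: 2.0
tcp_pos: [0.544, 0.2924, 0.2143]
eef_rot: [-3.14, 0.002, -1.88]
wrist_force: [0.2, 0.3, 0.0]
width: 0.0435
grip_force: 0.0
```

```bash
python3 - <<'E'
from h import *
st();s=imaging.camera("scene")
cv2.imwrite("pics/c2.png",cv2.resize(s[140:260,350:470],None,fx=5,fy=5,interpolation=2))
E
```

```text
{'time': np.float64(2.0), 'qpos': array([ 0.4932,  0.4793, -0.2618,  0.8275,  0.    , -0.7689]), 'tcp_pos': array([0.544 , 0.2924, 0.2143]), 'wrist_force': array([0.2201, 0.2795, 0.0102]), 'ft_torque': array([ 0.0256, -0.0244, -0.0134]), 'width': np.float64(0.0435), 'grip_force': np.float64(0.0)} [-1.7991e+02  9.0000e-02 -1.0769e+02]
```

View pics/c2.png

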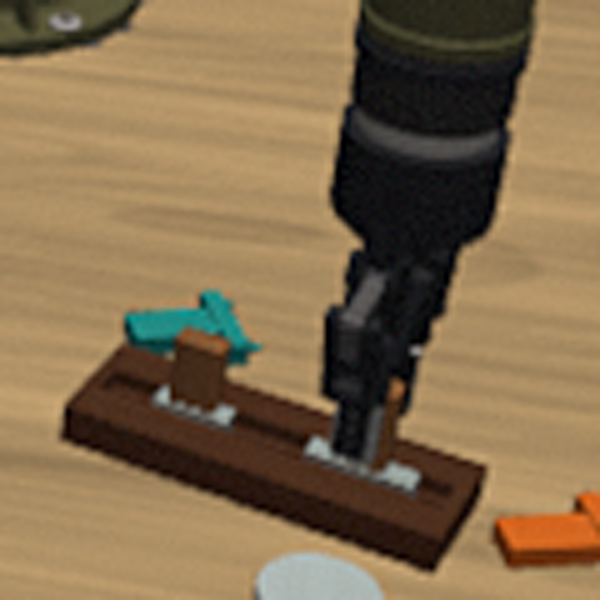

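Both wooden spanners are still upright, and the gripper straddles the right-hand (wide) one, whose crossbar runs from about (305,440) to (420,480). The two coloured decoys have tipped over, but they aren't part of the job. Now I'll close the gripper.

Request:
send_rows([
  [0,0,0,0,0,0.17,20],
  [0,0,0,0,0,0.17,10],
  [0,0,0,0,0,0.17,8],
  [0,0,0,0,0,0.17,8],
  [0,0,0,0,0,0.17,8],
], newtons=60)

```text
time: 2.55
tcp_pos: [0.5437, 0.2922, 0.2083]
eef_rot: [-3.141, 0.001, -1.88]
wrist_force: [1.5, 0.3, 3.6]
width: 0.0132
grip_force: 58.8
```

```bash
python3 - <<'E'
from h import *
st()
E
```

```text
{'time': np.float64(2.55), 'qpos': array([ 0.4932,  0.4854, -0.2678,  0.816 ,  0.    , -0.7689]), 'tcp_pos': array([0.5437, 0.2922, 0.2083]), 'wrist_force': array([1.4994, 0.2942, 3.5509]), 'ft_torque': array([ 0.1645, -0.2938, -0.0018]), 'width': np.float64(0.0132), 'grip_force': np.float64(58.818)} [-1.7994e+02  7.0000e-02 -1.0769e+02]
```

Request:
send_rows([
  [0,0,0,0,0,-0.3,8],
  [0,0,0,0,0,-1.2,8],
  [0,0,0,0,0,-2.4,8],
  [0,0,0,0,0,-3.6,8],
  [0,0,0,0,0,-4,8],
  [0,0,0,0,0,-4,8],
])

```text
time: 3.15
tcp_pos: [0.5437, 0.2922, 0.3295]
eef_rot: [-3.139, 0.002, -1.879]
wrist_force: [-0.1, 0.2, -2.5]
width: 0.0133
grip_force: 58.6
```

```bash
python3 - <<'E'
from h import *
st();go(.575,-.162,.310,273)
E
```

```text
{'time': np.float64(3.15), 'qpos': array([ 0.4932,  0.3814, -0.1254,  1.0608,  0.    , -0.7689]), 'tcp_pos': array([0.5437, 0.2922, 0.3295]), 'wrist_force': array([-0.0535,  0.1538, -2.4595]), 'ft_torque': array([ 0.004 , -0.0298, -0.0281]), 'width': np.float64(0.0133), 'grip_force': np.float64(58.63)} [-1.7987e+02  1.3000e-01 -1.0769e+02]
turn [-0.029  0.021 -4.137] shift [14.11  -5.594  0.631]
```

Lift is good: -2.5 N is about the 0.2 kg weight. I'll travel above the ring.

Request:
send_rows([
  [0,0,0,0.8,-0.3,0,8],
  [0,0,-0.5,2.2,-0.9,0,8],
  [0,0,-1,3.7,-1.5,0,8],
  [0,0,-1.5,5.2,-2.1,0,8],
  [0,0,-2,6.7,-2.7,0,8],
  [0,0,-2.5,8.2,-3.3,0,8],
  [0,0,-3,9.7,-3.9,0,8],
  [0,0,-3.5,11.2,-4.5,0,8],
  [0,0,-4.1,12.6,-5,0,8],
  [0,0,-4.13,13.6,-5.4,0.2,8],
  [0,0,-4.13,14.1,-5.6,0.5,8],
  [0,0,-4.13,14.1,-5.6,0.6,8],
])

```text
time: 4.35
tcp_pos: [0.5736, -0.1635, 0.3064]
eef_rot: [3.137, 0.001, -1.522]
wrist_force: [-0.0, 0.3, -2.0]
width: 0.0131
grip_force: 58.6
```

```bash
python3 - <<'E'
from h import *
st();s=imaging.camera("scene");t=imaging.camera("top");cv2.imwrite("pics/s3.png",s);cv2.imwrite("pics/t3.png",t)
o=readout.get_obs();R=Ro.from_euler("xyz",o["eef_rot"])
for p in([.022,0,.2023],[-.022,0,.2023],[.028,-.007,.1953],[-.028,-.007,.1953],[.028,.007,.1953],[-.028,.007,.1953]): print(p,[(proj(n,o["tcp_pos"]+R.apply(p))).round(1) for n in("scene","top")])
cv2.imwrite("pics/c3.png",np.hstack([cv2.resize(s[150:230,210:280],None,fx=6,fy=6,interpolation=2)]))
E
```

```text
{'time': np.float64(4.35), 'qpos': array([-2.7770e-01,  3.6420e-01, -2.0600e-01,  1.0051e+00, -1.0000e-04,
       -1.8972e+00]), 'tcp_pos': array([ 0.5736, -0.1635,  0.3064]), 'wrist_force': array([-0.0381,  0.3149, -2.0455]), 'ft_torque': array([0.0268, 0.0387, 0.03  ]), 'width': np.float64(0.0131), 'grip_force': np.float64(58.5562)} [ 1.7975e+02  8.0000e-02 -8.7210e+01]
[0.022, 0, 0.2023] [array([234.8, 182.8]), array([399.7, 204.5])]
[-0.022, 0, 0.2023] [array([251.7, 184.8]), array([384.5, 205.7])]
[0.028, -0.007, 0.1953] [array([231.5, 181.6]), array([402. , 201.8])]
[-0.028, -0.007, 0.1953] [array([253.1, 184.1]), array([382.5, 203.2])]
[0.028, 0.007, 0.1953] [array([233.3, 178.8]), array([402.4, 206.6])]
[-0.028, 0.007, 0.1953] [array([254.7, 181.3]), array([383., 208.])]
```

View pics/c3.png

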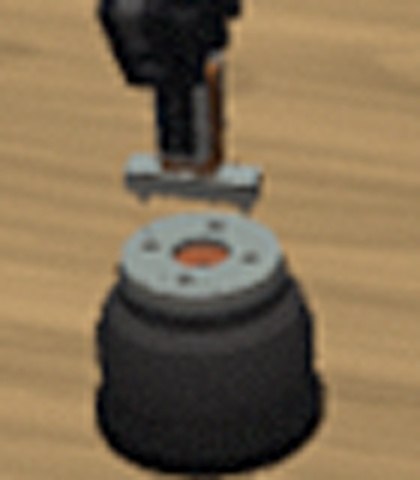

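The crop shows the pins at (147,200) and (247,207), hovering above and behind the holes at (148,246) and (250,258). The pin positions match the forward kinematics within 1 mm, so the scene camera's ring position is the one to use.

```bash
python3 - <<'E'
from h import *
go(.5765,-.161,.289,273)
E
```

```text
turn [ 0.043  0.025 -0.008] shift [-0.002 -0.092  0.61 ]
```

Request:
send_rows([
  [0,0,0,0,-0.1,0.3,8],
  [0,0,0,0,-0.1,0.6,8],
  [0,0,0,0,-0.1,0.6,8],
])

```text
time: 4.75
tcp_pos: [0.5773, -0.1606, 0.2899]
eef_rot: [3.139, 0.001, -1.517]
wrist_force: [-0.8, -0.7, -2.0]
width: 0.0134
grip_force: 58.6
```

```bash
python3 - <<'E'
from h import *
st();go(.5765,-.161,.287,273)
s=imaging.camera("scene");cv2.imwrite("pics/c4.png",cv2.resize(s[155:215,205:285],None,fx=10,fy=10,interpolation=2))
E
```

```text
{'time': np.float64(4.75), 'qpos': array([-2.7130e-01,  3.8080e-01, -2.2210e-01,  9.7050e-01,  1.0000e-04,
       -1.8955e+00]), 'tcp_pos': array([ 0.5773, -0.1606,  0.2899]), 'wrist_force': array([-0.8354, -0.7246, -1.9676]), 'ft_torque': array([0.0248, 0.0269, 0.0534]), 'width': np.float64(0.0134), 'grip_force': np.float64(58.5789)} [ 1.7986e+02  5.0000e-02 -8.6940e+01]
turn [0.028 0.011 0.012] shift [0.013 0.026 0.095]
```

View pics/c4.png

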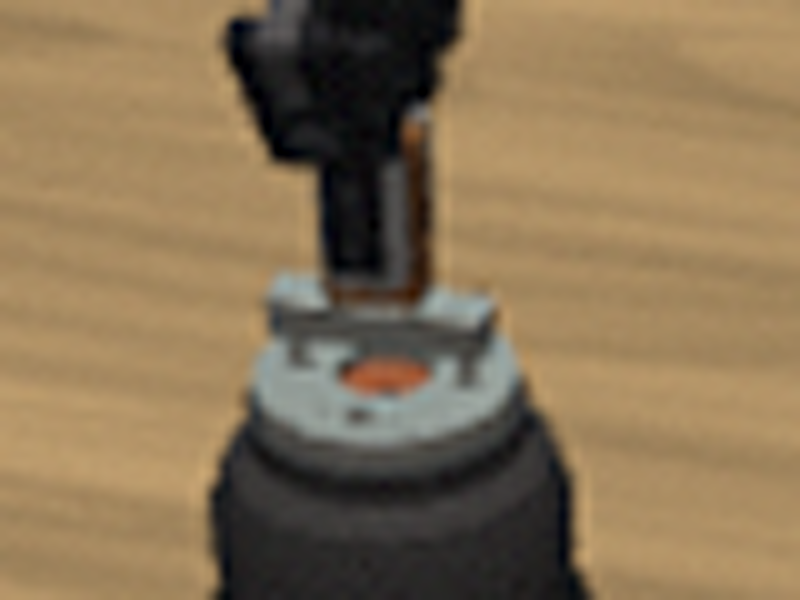

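Pins sit directly over the holes, at about (300,352) and (468,376) against holes at (297,360) and (467,380). I'll lower gently.

Request:
send_rows([
  [0,0,0,0,0,0.05,8],
  [0,0,0,0,0,0.1,8],
  [0,0,0,0,0,0.15,8],
  [0,0,0,0,0,0.2,8],
  [0,0,0,0,0,0.2,8],
])

```text
time: 5.3
tcp_pos: [0.5779, -0.162, 0.2861]
eef_rot: [-3.141, -0.0, -1.519]
wrist_force: [-0.5, -0.2, 1.7]
width: 0.0137
grip_force: 59.3
```

```bash
python3 - <<'E'
from h import *
st()
E
```

```text
{'time': np.float64(5.3), 'qpos': array([-2.7330e-01,  3.8390e-01, -2.2680e-01,  9.5940e-01,  1.0000e-04,
       -1.8957e+00]), 'tcp_pos': array([ 0.5779, -0.162 ,  0.2861]), 'wrist_force': array([-0.4776, -0.1898,  1.6666]), 'ft_torque': array([ 0.1131,  0.228 , -0.0421]), 'width': np.float64(0.0137), 'grip_force': np.float64(59.2699)} [-1.7996e+02 -1.0000e-02 -8.7040e+01]
```

Request:
send_rows([
  [0,0,0,0,0.025,0.03,8],
  [0,0,0,0,0.05,0.06,8],
  [0,0,0,0,0.05,0.06,8],
])

```text
time: 5.6
tcp_pos: [0.5772, -0.162, 0.2857]
eef_rot: [-3.138, -0.0, -1.519]
wrist_force: [-0.7, 0.9, 9.1]
width: 0.0131
grip_force: 60.4
```

```bash
python3 - <<'E'
from h import *
st()
E
```

```text
{'time': np.float64(5.6), 'qpos': array([-2.7400e-01,  3.8160e-01, -2.3120e-01,  9.5430e-01,  9.0000e-04,
       -1.8966e+00]), 'tcp_pos': array([ 0.5772, -0.162 ,  0.2857]), 'wrist_force': array([-0.6504,  0.938 ,  9.1392]), 'ft_torque': array([ 0.399 ,  0.1832, -0.0553]), 'width': np.float64(0.0131), 'grip_force': np.float64(60.354)} [-1.7978e+02 -2.0000e-02 -8.7030e+01]
```

Request:
send_rows([
  [0,0,0,-0.02,0,-0.03,8],
  [0,0,0,-0.04,0,-0.03,8],
  [0,0,0,-0.05,0,-0.02,8],
])

```text
time: 5.9
tcp_pos: [0.5771, -0.1612, 0.2857]
eef_rot: [-3.139, -0.003, -1.519]
wrist_force: [-0.2, -3.1, 8.8]
width: 0.0135
grip_force: 59.8
```

```bash
python3 - <<'E'
from h import *
st()
E
```

```text
{'time': np.float64(5.9), 'qpos': array([-2.7200e-01,  3.8110e-01, -2.3180e-01,  9.5430e-01, -1.5000e-03,
       -1.8942e+00]), 'tcp_pos': array([ 0.5771, -0.1612,  0.2857]), 'wrist_force': array([-0.2192, -3.1321,  8.8165]), 'ft_torque': array([-0.6558, -0.2195, -0.0104]), 'width': np.float64(0.0135), 'grip_force': np.float64(59.8446)} [-1.7983e+02 -1.5000e-01 -8.7060e+01]
```

Request:
send_rows([
  [0,0,0,0,0,-0.03,8],
  [0,0,0,0,0,-0.03,8],
])

```text
time: 6.1
tcp_pos: [0.5766, -0.1608, 0.2857]
eef_rot: [-3.14, -0.001, -1.519]
wrist_force: [1.9, -2.0, 3.4]
width: 0.0133
grip_force: 59.3
```

```bash
python3 - <<'E'
from h import *
st()
s=imaging.camera("scene");cv2.imwrite("pics/c5.png",cv2.resize(s[170:210,220:270],None,fx=16,fy=14,interpolation=2))
o=readout.get_obs();R=Ro.from_euler("xyz",o["eef_rot"])
for p in([.022,0,.2023],[-.022,0,.2023]): print((proj("scene",o["tcp_pos"]+R.apply(p))-[220,170])*[16,14])
E
```

```text
{'time': np.float64(6.1), 'qpos': array([-2.7190e-01,  3.8110e-01, -2.3180e-01,  9.5640e-01, -4.0000e-04,
       -1.8941e+00]), 'tcp_pos': array([ 0.5766, -0.1608,  0.2857]), 'wrist_force': array([ 1.8646, -1.9753,  3.4088]), 'ft_torque': array([-0.4571, -0.4861, -0.0119]), 'width': np.float64(0.0133), 'grip_force': np.float64(59.3038)} [-1.7993e+02 -5.0000e-02 -8.7050e+01]
[236.60883079 292.83294145]
[504.4947493  321.94407701]
```

View pics/c5.png

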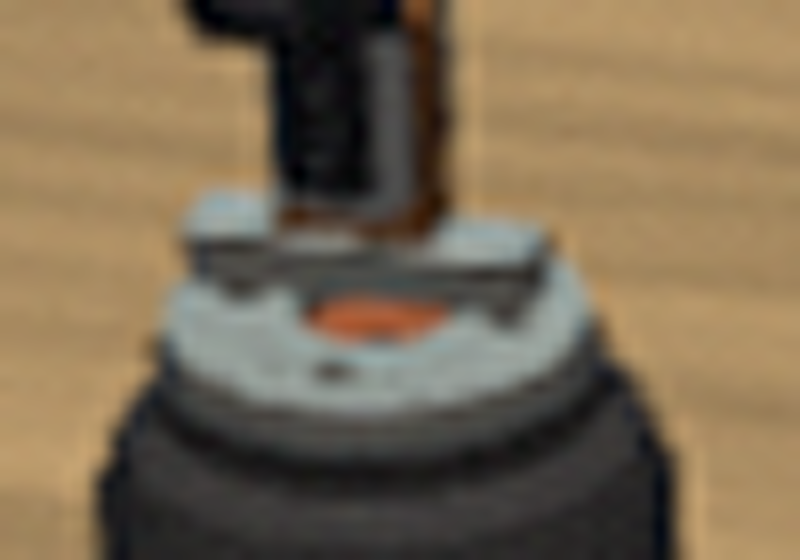

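The pins are resting on the ring face at about (240,292) and (507,322), right at the hole rims and not in yet. I'll do a small search at light press.

Request:
send_rows([
  [0,0,0,0.03,0,0,8],
  [0,0,0,0.03,0.03,0,8],
  [0,0,0,0.03,0.06,0,8],
  [0,0,0,0.03,0.09,0,8],
  [0,0,0,0.03,0.09,0,8],
])

```text
time: 6.65
tcp_pos: [0.5733, -0.1613, 0.2847]
eef_rot: [3.141, 0.001, -1.519]
wrist_force: [1.3, 1.0, -3.3]
width: 0.0133
grip_force: 58.6
```

```bash
python3 - <<'E'
from h import *
st()
E
```

```text
{'time': np.float64(6.65), 'qpos': array([-2.7440e-01,  3.7790e-01, -2.3920e-01,  9.5480e-01,  6.0000e-04,
       -1.8971e+00]), 'tcp_pos': array([ 0.5733, -0.1613,  0.2847]), 'wrist_force': array([ 1.3291,  1.0429, -3.302 ]), 'ft_torque': array([ 0.1971, -0.4514,  0.0126]), 'width': np.float64(0.0133), 'grip_force': np.float64(58.5907)} [ 1.7996e+02  5.0000e-02 -8.7020e+01]
```

It dropped in. Pressing further.

Request:
send_rows([
  [0,0,0,0,-0.01,0.04,8],
  [0,0,0,0,-0.01,0.08,8],
  [0,0,0,0,-0.01,0.1,8],
  [0,0,0,0,-0.01,0.1,8],
])

```text
time: 7.05
tcp_pos: [0.5736, -0.1615, 0.2821]
eef_rot: [3.141, 0.0, -1.519]
wrist_force: [0.2, 0.8, -2.3]
width: 0.0134
grip_force: 58.7
```

```bash
python3 - <<'E'
from h import *
st()
E
```

```text
{'time': np.float64(7.05), 'qpos': array([-2.7440e-01,  3.8050e-01, -2.4170e-01,  9.4920e-01, -1.0000e-04,
       -1.8969e+00]), 'tcp_pos': array([ 0.5736, -0.1615,  0.2821]), 'wrist_force': array([ 0.2026,  0.793 , -2.3282]), 'ft_torque': array([ 0.1075, -0.0833,  0.0373]), 'width': np.float64(0.0134), 'grip_force': np.float64(58.7265)} [179.97   0.   -87.04]
```

Sliding in freely, about 4 mm deep so far. Continuing to seat it.

Request:
send_rows([
  [0,0,0,0,0,0.04,8],
  [0,0,0,0,0,0.08,8],
  [0,0,0,0,0,0.11,8],
  [0,0,0,0,0,0.13,8],
  [0,0,0,0,0,0.13,8],
])

```text
time: 7.55
tcp_pos: [0.5737, -0.1615, 0.2792]
eef_rot: [-3.141, -0.0, -1.519]
wrist_force: [-2.9, 0.5, 4.8]
width: 0.0135
grip_force: 59.9
```

```bash
python3 - <<'E'
from h import *
st()
E
```

```text
{'time': np.float64(7.55), 'qpos': array([-2.7440e-01,  3.8270e-01, -2.4570e-01,  9.4220e-01, -2.0000e-04,
       -1.8969e+00]), 'tcp_pos': array([ 0.5737, -0.1615,  0.2792]), 'wrist_force': array([-2.8562,  0.4697,  4.8465]), 'ft_torque': array([ 0.1512,  0.5591, -0.0254]), 'width': np.float64(0.0135), 'grip_force': np.float64(59.9146)} [-1.7999e+02 -1.0000e-02 -8.7040e+01]
```

Request:
send_rows([
  [0,0,0,0,0,-0.02,8],
  [0,0,0.6,0,0,-0.02,8],
  [0,0,1.4,0,0,-0.02,8],
  [0,0,2.2,0,0,-0.02,8],
  [0,0,3.0,0,0,-0.02,8],
  [0,0,3.8,0,0,-0.02,8],
  [0,0,4.6,0,0,-0.02,8],
  [0,0,5.4,0,0,-0.02,8],
  [0,0,6.0,0,0,-0.02,8],
  [0,0,6.0,0,0,-0.02,8],
], newtons=100)

```text
time: 8.55
tcp_pos: [0.5743, -0.1616, 0.2793]
eef_rot: [-3.14, 0.0, -2.042]
wrist_force: [1.5, -0.7, 0.9]
width: 0.0132
grip_force: 97.6
```

```bash
python3 - <<'E'
from h import *
st()
E
```

```text
{'time': np.float64(8.55), 'qpos': array([-2.7430e-01,  3.8310e-01, -2.4480e-01,  9.4150e-01,  1.0000e-04,
       -1.3734e+00]), 'tcp_pos': array([ 0.5743, -0.1616,  0.2793]), 'wrist_force': array([ 1.5399, -0.6918,  0.879 ]), 'ft_torque': array([-0.0498, -0.3737,  0.1533]), 'width': np.float64(0.0132), 'grip_force': np.float64(97.6422)} [-1.7992e+02  2.0000e-02 -1.1702e+02]
```

Turned 30° and still seated. Continuing.

Request:
send_rows([
  [0,0,0.8,0,0,0,8],
  [0,0,1.6,0,0,0,8],
  [0,0,2.4,0,0,0,8],
  [0,0,3.2,0,0,0,8],
  [0,0,4.0,0,0,0,8],
  [0,0,4.4,0,0,0,8],
  [0,0,4.4,0,0,0,8],
])

```text
time: 9.25
tcp_pos: [0.5743, -0.1615, 0.2793]
eef_rot: [-3.141, 0.001, -2.425]
wrist_force: [1.4, 0.0, 0.8]
width: 0.0126
grip_force: 97.7
```

```bash
python3 - <<'E'
from h import *
st()
E
```

```text
{'time': np.float64(9.25), 'qpos': array([-2.742e-01,  3.831e-01, -2.448e-01,  9.416e-01,  1.000e-04,
       -9.906e-01]), 'tcp_pos': array([ 0.5743, -0.1615,  0.2793]), 'wrist_force': array([1.444 , 0.0395, 0.7609]), 'ft_torque': array([-0.0631, -0.4597,  0.1915]), 'width': np.float64(0.0126), 'grip_force': np.float64(97.6535)} [-1.7994e+02  5.0000e-02 -1.3895e+02]
```

Request:
send_rows([
  [0,0,0.4,0,0,0,8],
  [0,0,0.8,0,0,0,8],
  [0,0,1.2,0,0,0,8],
  [0,0,1.6,0,0,0,8],
  [0,0,2.0,0,0,0,8],
])

```text
time: 9.75
tcp_pos: [0.5743, -0.1616, 0.2793]
eef_rot: [-3.141, 0.001, -2.6]
wrist_force: [2.1, -0.6, 1.6]
width: 0.0127
grip_force: 97.7
```

```bash
python3 - <<'E'
from h import *
st()
E
```

```text
{'time': np.float64(9.75), 'qpos': array([-2.743e-01,  3.831e-01, -2.448e-01,  9.416e-01,  1.000e-04,
       -8.156e-01]), 'tcp_pos': array([ 0.5743, -0.1616,  0.2793]), 'wrist_force': array([ 2.1463, -0.6202,  1.6464]), 'ft_torque': array([ 0.0222, -0.4467,  0.4068]), 'width': np.float64(0.0127), 'grip_force': np.float64(97.6961)} [-1.7995e+02  6.0000e-02 -1.4898e+02]
```

Request:
send_rows([
  [0,0,0.4,0,0,0,8],
  [0,0,0.8,0,0,0,8],
  [0,0,0.8,0,0,0,8],
])

```text
time: 10.05
tcp_pos: [0.5743, -0.1615, 0.2793]
eef_rot: [-3.141, 0.001, -2.669]
wrist_force: [3.6, -0.3, 0.9]
width: 0.0128
grip_force: 97.7
```

```bash
python3 - <<'E'
from h import *
st()
E
```

```text
{'time': np.float64(10.05), 'qpos': array([-2.743e-01,  3.831e-01, -2.449e-01,  9.416e-01,  2.000e-04,
       -7.465e-01]), 'tcp_pos': array([ 0.5743, -0.1615,  0.2793]), 'wrist_force': array([ 3.5667, -0.2802,  0.9363]), 'ft_torque': array([-0.0479, -0.5609,  0.1059]), 'width': np.float64(0.0128), 'grip_force': np.float64(97.6819)} [-1.7996e+02  6.0000e-02 -1.5294e+02]
```

Request:
send_rows([
  [0,0,0.4,0,0,0,8],
  [0,0,0.8,0,0,0,8],
  [0,0,0.8,0,0,0,8],
])

```text
time: 10.35
tcp_pos: [0.5743, -0.1615, 0.2793]
eef_rot: [-3.141, 0.001, -2.739]
wrist_force: [2.2, 0.1, 0.7]
width: 0.0126
grip_force: 97.7
```

```bash
python3 - <<'E'
from h import *
st()
s=imaging.camera("scene");t=imaging.camera("top")
cv2.imwrite("pics/c6.png",np.hstack([cv2.resize(s[165:215,215:275],None,fx=8,fy=8,interpolation=2),cv2.resize(t[185:235,365:405],None,fx=8,fy=8,interpolation=2)]))
E
```

```text
{'time': np.float64(10.35), 'qpos': array([-2.743e-01,  3.831e-01, -2.448e-01,  9.416e-01,  2.000e-04,
       -6.768e-01]), 'tcp_pos': array([ 0.5743, -0.1615,  0.2793]), 'wrist_force': array([2.2067, 0.1066, 0.7097]), 'ft_torque': array([ 0.0478, -0.5847,  0.1921]), 'width': np.float64(0.0126), 'grip_force': np.float64(97.7155)} [-1.7996e+02  6.0000e-02 -1.5694e+02]
```

View pics/c6.png

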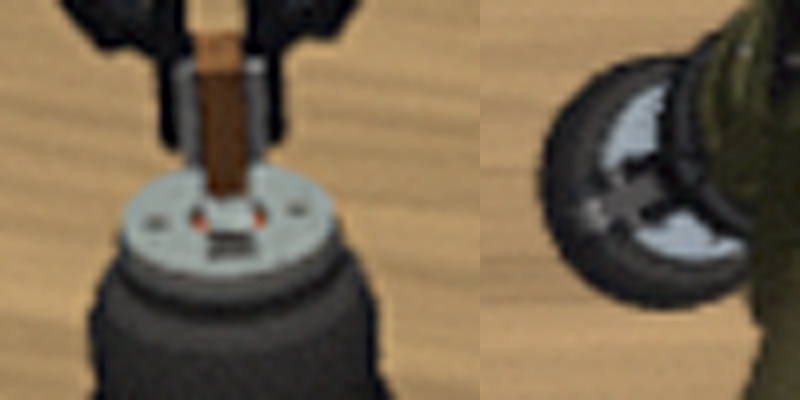

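The crossbar is seated flat on the ring, and the two free holes, now at (157,222) and (298,208), have turned with the spanner. Continuing to the stop.

Request:
send_rows([
  [0,0,0.3,0,0,0,8],
  [0,0,0.6,0,0,0,8],
  [0,0,0.6,0,0,0,8],
])

```text
time: 10.75
tcp_pos: [0.5743, -0.1615, 0.2793]
eef_rot: [-3.141, 0.001, -2.793]
wrist_force: [3.8, -0.2, 1.4]
width: 0.0127
grip_force: 98.2
```

```bash
python3 - <<'E'
from h import *
st()
E
```

```text
{'time': np.float64(10.75), 'qpos': array([-0.2742,  0.3831, -0.2448,  0.9416, -0.    , -0.6231]), 'tcp_pos': array([ 0.5743, -0.1615,  0.2793]), 'wrist_force': array([ 3.7563, -0.2333,  1.3624]), 'ft_torque': array([-0.099 , -1.0005,  0.9065]), 'width': np.float64(0.0127), 'grip_force': np.float64(98.2266)} [-1.7996e+02  6.0000e-02 -1.6001e+02]
```

Request:
send_rows([
  [0,0,0.15,0,0,0,8],
  [0,0,0.3,0,0,0,8],
  [0,0,0.3,0,0,0,8],
])

```text
time: 11.05
tcp_pos: [0.5743, -0.1615, 0.2793]
eef_rot: [-3.141, 0.001, -2.818]
wrist_force: [4.7, -1.3, 2.1]
width: 0.0132
grip_force: 101.1
```

```bash
python3 - <<'E'
from h import *
st()
E
```

```text
{'time': np.float64(11.05), 'qpos': array([-2.741e-01,  3.830e-01, -2.449e-01,  9.417e-01, -1.000e-04,
       -5.973e-01]), 'tcp_pos': array([ 0.5743, -0.1615,  0.2793]), 'wrist_force': array([ 4.6909, -1.2844,  2.1475]), 'ft_torque': array([-0.1889, -1.1444,  1.6326]), 'width': np.float64(0.0132), 'grip_force': np.float64(101.0635)} [-1.7996e+02  5.0000e-02 -1.6149e+02]
```

At 1.6 N·m against the stop, the ring is home. I'll unload and lift out straight.

Request:
send_rows([
  [0,0,-0.3,0,0,0,8],
  [0,0,-0.6,0,0,0,8],
  [0,0,-0.6,0,0,-0.15,8],
  [0,0,-0.6,0,0,-0.35,8],
  [0,0,-0.6,0,0,-0.7,8],
  [0,0,-0.6,0,0,-1.2,8],
  [0,0,-0.6,0,0,-1.7,8],
  [0,0,-0.6,0,0,-1.7,8],
])

```text
time: 11.85
tcp_pos: [0.5736, -0.1617, 0.3317]
eef_rot: [-3.141, 0.0, -2.768]
wrist_force: [-0.2, 0.0, -1.6]
width: 0.0125
grip_force: 99.0
```

```bash
python3 - <<'E'
from h import *
st(); go(.5437,.2922,.33,-107.7)
E
```

```text
{'time': np.float64(11.85), 'qpos': array([-2.7460e-01,  3.4280e-01, -1.7570e-01,  1.0515e+00, -3.0000e-04,
       -6.4780e-01]), 'tcp_pos': array([ 0.5736, -0.1617,  0.3317]), 'wrist_force': array([-2.4000e-01,  1.3000e-03, -1.5626e+00]), 'ft_torque': array([ 0.0285, -0.0225,  0.0354]), 'width': np.float64(0.0125), 'grip_force': np.float64(98.9564)} [-1.7996e+02  2.0000e-02 -1.5862e+02]
turn [-9.0000e-03  1.0000e-03 -1.0184e+01] shift [-4.587 14.451  0.05 ]
```

Request:
send_rows([
  [0,0,-0.3,-0.3,0.8,0,8],
  [0,0,-1.3,-0.7,2.2,0,8],
  [0,0,-2.3,-1.2,3.7,0,8],
  [0,0,-3.3,-1.6,5.2,0,8],
  [0,0,-4.4,-2.1,6.7,0,8],
  [0,0,-5.5,-2.6,8.2,0,8],
  [0,0,-6.6,-3.1,9.7,0,8],
  [0,0,-7.7,-3.6,11.2,0,8],
  [0,0,-8.8,-4.1,12.6,0,8],
  [0,0,-9.7,-4.4,13.8,0,8],
  [0,0,-10.18,-4.59,14.45,0,8],
  [0,0,-10.18,-4.59,14.45,0,8],
])

```text
time: 13.05
tcp_pos: [0.5421, 0.2946, 0.3287]
eef_rot: [3.139, -0.001, -1.875]
wrist_force: [0.4, -0.9, -1.3]
width: 0.013
grip_force: 98.9
```

```bash
python3 - <<'E'
from h import *
imaging.camera("top");st(); go(.5437,.2922,.225,-107.7)
E
```

```text
{'time': np.float64(13.1), 'qpos': array([ 4.9560e-01,  3.8370e-01, -1.2400e-01,  1.0659e+00, -4.0000e-04,
       -7.6860e-01]), 'tcp_pos': array([0.5423, 0.2931, 0.3287]), 'wrist_force': array([ 1.0697, -0.9819, -1.4036]), 'ft_torque': array([-0.0257, -0.0206, -0.0169]), 'width': np.float64(0.0129), 'grip_force': np.float64(98.8724)} [ 1.7990e+02 -1.3000e-01 -1.0757e+02]
turn [ 0.019 -0.027  0.026] shift [ 0.006 -0.058  3.457]
```

Request:
send_rows([
  [0,0,0,0,-0.05,1,8],
  [0,0,0,0,-0.05,2,8],
  [0,0,0,0,-0.05,2.9,8],
  [0,0,0,0,-0.05,3.1,8],
  [0,0,0,0,-0.05,3.1,8],
])

```text
time: 13.6
tcp_pos: [0.5442, 0.2904, 0.2358]
eef_rot: [3.139, -0.003, -1.88]
wrist_force: [-1.2, 0.2, -0.6]
width: 0.013
grip_force: 98.9
```

```bash
python3 - <<'E'
from h import *
st(); go(.5437,.2922,.2083,-107.7)
E
```

```text
{'time': np.float64(13.6), 'qpos': array([ 4.903e-01,  4.593e-01, -2.378e-01,  8.773e-01, -3.000e-04,
       -7.708e-01]), 'tcp_pos': array([0.5442, 0.2904, 0.2358]), 'wrist_force': array([-1.2163,  0.225 , -0.5722]), 'ft_torque': array([-0.0112, -0.0031, -0.0116]), 'width': np.float64(0.013), 'grip_force': np.float64(98.88)} [ 1.7987e+02 -1.6000e-01 -1.0774e+02]
turn [ 0.026 -0.032 -0.008] shift [-0.054  0.03   0.917]
```

Request:
send_rows([
  [0,0,0,-0.03,0.025,0.2,8],
  [0,0,0,-0.03,0.025,0.4,8],
  [0,0,0,-0.03,0.025,0.6,8],
  [0,0,0,-0.03,0.025,0.75,8],
  [0,0,0,-0.03,0.025,0.82,8],
  [0,0,0,-0.03,0.025,0.9,8],
  [0,0,0,-0.03,0.025,0.9,8],
], newtons=60)

```text
time: 14.3
tcp_pos: [0.5442, 0.2929, 0.2097]
eef_rot: [3.141, -0.0, -1.879]
wrist_force: [-0.3, 0.2, -2.1]
width: 0.0129
grip_force: 98.9
```

```bash
python3 - <<'E'
from h import *
st(); go(.5437,.2922,.2083,-107.7)
E
```

```text
{'time': np.float64(14.3), 'qpos': array([ 0.4938,  0.4861, -0.2627,  0.8223, -0.    , -0.7692]), 'tcp_pos': array([0.5442, 0.2929, 0.2097]), 'wrist_force': array([-0.2696,  0.1837, -2.0664]), 'ft_torque': array([-0.0184,  0.0031,  0.0493]), 'width': np.float64(0.0129), 'grip_force': np.float64(98.8806)} [ 1.7998e+02 -2.0000e-02 -1.0763e+02]
turn [ 0.003 -0.004  0.013] shift [0.029 0.009 0.047]
```

In the groove freely, about 1.4 mm to go. I'll press to seat, then open gradually.

Request:
send_rows([
  [0,0,0,0,0,0.03,8],
  [0,0,0,0,0,0.06,8],
  [0,0,0,0,0,0.08,8],
  [0,0,0,0,0,0.08,8],
])

```text
time: 14.7
tcp_pos: [0.5445, 0.293, 0.2083]
eef_rot: [-3.141, 0.0, -1.879]
wrist_force: [-1.5, -1.0, 4.9]
width: 0.0127
grip_force: 99.9
```

```bash
python3 - <<'E'
from h import *
st()
E
```

```text
{'time': np.float64(14.7), 'qpos': array([ 0.4937,  0.4875, -0.2643,  0.8184,  0.    , -0.7693]), 'tcp_pos': array([0.5445, 0.293 , 0.2083]), 'wrist_force': array([-1.5202, -1.0011,  4.862 ]), 'ft_torque': array([-0.231 ,  0.3927,  0.0075]), 'width': np.float64(0.0127), 'grip_force': np.float64(99.8818)} [-1.7998e+02  3.0000e-02 -1.0764e+02]
```

Seated: same height as at the start, with contact force. Release and retreat.

Request:
send_rows([
  [0,0,0,0,0,0,16],
  [0,0,0,0,0,0,25],
  [0,0,0,0,0,0,40],
  [0,0,0,0,0,0,50],
  [0,0,0,0,0,0,50],
  [0,0,0,0,0,-1,50],
  [0,0,0,0,0,-2.5,50],
  [0,0,0,0,0,-4,50],
  [0,0,0,0,0,-5,50],
  [0,0,0,0,0,-5,50],
])

```text
time: 15.7
tcp_pos: [0.5459, 0.2938, 0.3632]
eef_rot: [-3.135, 0.006, -1.879]
wrist_force: [1.0, 0.6, 1.1]
width: 0.0504
grip_force: 0.0
```

```bash
python3 - <<'E'
from h import *
st();s=imaging.camera("scene")
cv2.imwrite("pics/c7.png",np.hstack([cv2.resize(s[150:260,350:470],None,fx=4,fy=4,interpolation=2),cv2.resize(s[160:240,205:285],(440,440),interpolation=2)[:,:310]]))
E
```

```text
{'time': np.float64(15.7), 'qpos': array([ 0.4937,  0.3641, -0.0717,  1.126 ,  0.    , -0.7693]), 'tcp_pos': array([0.5459, 0.2938, 0.3632]), 'wrist_force': array([1.0212, 0.581 , 1.1192]), 'ft_torque': array([ 0.0301, -0.0508,  0.0259]), 'width': np.float64(0.0504), 'grip_force': np.float64(0.0)} [-179.64    0.37 -107.63]
```

View pics/c7.png

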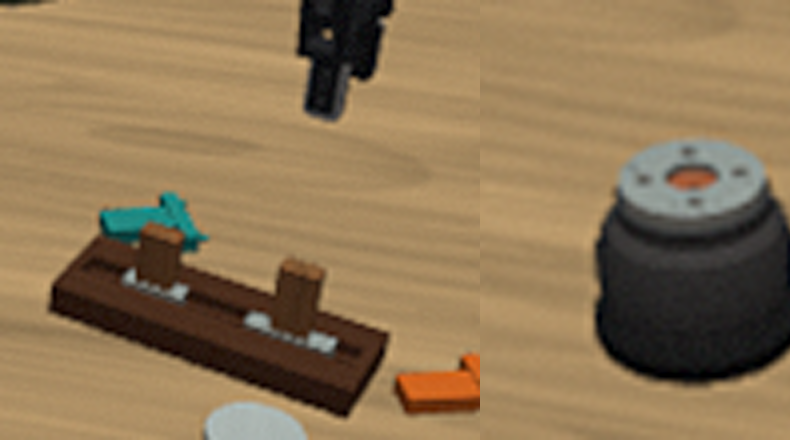

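Both spanners stand upright in the groove, at about (160,260) and (295,305). The ring is in its turned position and the gripper is clear.

```bash
python3 -c "
from bench import workorder
print(workorder.close_job())"
```

```text
the job is handed in; nothing more can be done
None
```

I turned the ring clockwise to its stop (about 1.6 N·m against it), put the wider spanner back seated and upright in its groove, and handed the job in at about 16 s; the orange and turquoise decoys tipped over early on, cause not checked, and the hand-in returned no verdict.

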